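# Humidity check through the port of a desiccator

## Robot

A 6-joint arm with a two-finger parallel gripper is mounted at the origin on the work surface. World frame = base frame: x ahead of the robot, y to its left, z up, the work surface at z = 0. Lengths are in mm, angles in rad, forces in N, time in s.
With the tool pointing down it reaches from about 275 to 1000 mm from the base axis. Payload 8.4 kg.
Tool frame: the origin (TCP) lies at the centre of the arm's flange, where the gripper is bolted on; the fingertips stand 173 mm ahead of it and the grasp point (between the pads) lies 155 mm ahead of it; z points along the fingers, y is the direction in which the jaws open and shut (so a half turn about z gives the same grasp; the last joint's range is limited). The gripper opens to 85 mm and grips with 20 to 120 N. Pads are 22 mm wide; open, the fingers measure 114 mm over their backs; the gripper's body (76 mm by 85 mm) begins 54 mm behind the grasp point. The pads swing forward as they close: fully open they stand 13 mm farther back than shut.
Start: joints at [-0.002, 0.353, 1.633, -0, 1.155, -0.002], TCP at [625.004, -0, 404.681] pointing down, gripper open.
Joint ranges: [-2.63, 2.63], [-0.92, 2.1], [0.06, 2.66], [-1.3, 4.44], [0, 2.69], [-3.02, 3.02]. Speed limits (rad/s): [2.22, 2.22, 2.79, 3.14, 3.14, 3.14].

## Interface

Orientations are given as [roll, pitch, yaw] about the fixed x, y, z axes, in that order (R = Rz(yaw) Ry(pitch) Rx(roll)).
In Python, from rig import sense, grab_frame, camera_model, sign_off gives the robot as it stands. The module is installed in compiled form; this text tells all that it offers.
- The arm moves only by the tool step_arm, never from a script. Its argument "commands" is a list of rows, each a list of 3 entries, a list of its own where there are three numbers: the shift along the tool's x, y, z in mm, then the turn about the tool's z in rad, then the opening, from 0 (shut) to 1 (fully open). A call has 1 to 20 rows; each row shifts and turns the pose as measured when the row begins, along the tool's axes as they then stand; what a row does not reach is not made up. A row lasts 1/8 s, in which the tool goes at most 62.5 mm and 10.7 degrees, less where a joint would pass 70% of its speed; a pose out of reach is approached as far as the arm can. A call with a gripper value outside its range is refused whole. The fingers move at their own pace and stop on an object; "force" is the grip in N (left out, the last holds). Time passes only in rows, so rows that do not move let the fingers close. It gives the time, the measured TCP pose, the force and the opening at its end, in the units of the state.
- sense(): the state, without advancing time (a new reading comes with each control period).
- grab_frame(name): name is "scene" or "side" or "wrist"; returns the picture (480x640x3 uint8, blue, green, red); there is no depth.
- camera_model(name): a dict with "fx", "fy", "cx", "cy" (pixels), "R" (3x3) and "t" (3): a world point X has camera coordinates R X + t. Camera axes: x right, y down, z forward; pixel columns grow to the right and rows downward; lengths in mm; the calibration is good to about 2 mm. A picture is of the moment at which its call begins: read the wrist's pose just before it. camera_model takes no time and is no camera call; for the wrist camera it gives the pose at the moment of the call.
- sign_off(): hands the job in, once; it reports no verdict.
The state is a dict: "clock": time; "qpos": joint angles; "qvel": joint speeds; "joint_efforts": joint torques, N m; "eef_pos": TCP position; "tcp_rot": TCP orientation; "contact_force": force on the tool from outside, world axes, zero at the start; "wrist_torque": the same for the moment, N m; "opening": opening from 0.0 (shut) to 1.0 (fully open).
Only numpy, scipy, OpenCV 4.12 (cv2) and the standard library are available. Lean on these libraries where they do the work, as an engineer would, in place of code of your own. Each camera call takes 0.05 s, during which the arm holds its last target. There are 200 camera calls.

## Task

Check the air in the desiccator: pull the stopper out of the port on its lid and set it down in the shallow white dish without dropping it, then take the humidity probe from its stand and lower its rod upright through the open port until the tip hangs about 60 mm below the port's rim. The bore is greased, so the probe must never touch it or any other part of the desiccator. Finish while still holding the probe there, still and centred in the port, and leave the dish and everything else on the bench where it stands.

Things in the scene. Friction and masses are not known exactly. Their poses are not given: they have to be found in the camera images.
- desiccator: fixed round desiccator, 190 mm across, 165 mm high to the port's rim: white base up to 94 mm, see-through ribbed, low-domed lid, and at its centre an upright grey port bushing, 41 mm outer diameter, from 140 to 165 mm high. Inside, tins on a plate: tops 85 mm above the bench, none within 24 mm of the port's axis. Origin: centre of its underside, z up
- port (a point): centre of the port's mouth, level with its rim, 165 mm above the bench; the bore is 24 mm in diameter and 29 mm long, straight down, open to the chamber below; z up
- stopper_center (a point): middle (half-way up) of the black stopper standing loosely in the port, 54 mm high, 40 g: plug 22 mm long tapering from 21 to 19 mm diameter, flange 32 mm across and 4 mm thick resting on the port's rim, round pull knob 20 mm in diameter, 28 mm high. This point is 27 mm above the plug's end and 5 mm above the rim; the knob spans 1 mm below it to 27 mm above it. z up the axis
- stopper: the same stopper; origin at the centre of the plug's lower end, z towards the knob
- dish: loose shallow white porcelain dish, 220 g, round, 116 mm across the rim, 96 mm across the foot, 18 mm high, floor 5 mm thick; origin at the centre of its underside, z up
- dish_in (a point): centre of the dish's inner floor, 5 mm above the bench
- probe_handle (a point): middle of the handle of the cordless humidity probe (about 160 g), upright in its stand at the start: white handle 30 mm (its x) by 22 mm (its y), 80 mm high, edges rounded, 40 mm above and below this point; under it a straight steel rod 12 mm in diameter, 95 mm long. The tip is 135 mm below this point. z from tip to handle
- probe_tip (a point): lower end of the probe's rod, on its axis; 10 mm above the bench while in the stand; x, y, z as the handle's
- probe_mark (a point): point on the rod's axis 60 mm above the tip (level with the port's rim when the tip is 60 mm below it)
- probe: the same probe; origin at the tip, x, y, z as the handle's
- stand: fixed stand of the probe: dark base disc 90 mm across, 10 mm high, with an upright grey tube, 36 mm outer, 18 mm inner diameter, top at 105 mm; the rod hangs in the tube and the handle's underside rests on the tube's top. Lifting the probe 100 mm frees it. Origin: centre of the base's underside
- tin_a: bystander: lidded metal moisture tin, 60 mm across, 40 mm high; origin under its centre
- tin_b: bystander: a second such tin
- amber_bottle: bystander: amber reagent bottle, 72 mm across, 160 mm high; origin under its centre
- wash_bottle: bystander: white wash bottle with a bent spout, 68 mm across, 183 mm high; origin under its centre
- beaker: bystander: small glass beaker, 60 mm across, 75 mm high; origin under its centre
- sieve: bystander: brass test sieve, 150 mm across, 45 mm high; origin under its centre
- spatula: bystander: steel spatula lying flat between the robot and the desiccator, 218 mm long along its x, 14 mm wide, 5 mm thick; origin under its middle
Not all that is in view belongs to the job. Of the things like the probe, leave any that is pink; of the rest the smaller one is meant.

How it is judged (in metres and radians):
On the way, in this order (a step that is already met when the one before it is completed fails the run):
1. the stopper is out of the port, in the dish and let go (horizontal distance between stopper_center and dish_in below 0.042 m and z of stopper_center in the frame of dish_in below 0.038 m and contact force between the fingers and stopper below 0.05 N and linear speed of stopper below 0.03 m/s), for 0.3 s.
2. the probe, held in the gripper, hangs centred in the port with its tip 45 to 75 mm below the rim (z of probe_tip in the frame of port between -0.075 and -0.045 m and horizontal distance between each of probe_tip, probe_mark and port below 0.004 m and contact force between the fingers and probe above 1 N and contact force between probe and desiccator below 0.1 N and linear speed of probe below 0.01 m/s), for 0.3 s.
At the end, for the whole second after the job is handed in: Only the fingers hold the probe, at rest, clear of desiccator and stand, tip 45 to 75 mm below the port's rim, tip and mark within 4 mm of the port's axis. The stopper is in the dish (middle within 42 mm of its centre, under 38 mm above its floor), let go and at rest (all of step 1 and all of step 2 and contact force between probe and stand below 0.05 N); the arm keeps its last pose, push and grip.
It fails at once if the probe touches the desiccator (contact force between probe and desiccator above 0.2 N).
It fails at once if the stopper is dropped (falls free, faster than 0.9 m/s, as after about 40 mm) (linear speed of stopper above 0.9 m/s and contact force between the fingers and stopper below 0.05 N).
It fails at once if the dish is shifted by more than 25 mm (distance of dish from where it was at the start of the episode above 0.025 m).
It fails at once if a bystander is shifted by more than 20 mm (distance of any of tin_a, tin_b, amber_bottle, wash_bottle, beaker, sieve, spatula from where it was at the start of the episode above 0.02 m).
It also fails if it takes over 64 s, if anything falls off the work surface, if the arm or the gripper's body presses on something with over 40 N, if the wrist force passes 120 N, or if a joint passes its speed limit or range.

## Working session

There is one attempt and no reset: what is moved stays moved. The work goes in short steps, Python scripts to look and compute and a tool call to move; the robot and the scene stay as the last step left them, time stands still between calls to the robot, and variables do not carry over. Pictures are saved under pics/ and viewed, about 8 in all and at most 12, crops included, and the job is handed in when it is done.

Besides the shell and the picture viewer there is one more tool, called after "Emit:" as name(argument=value, ...) on one line, values as JSON. step_arm: Moves the arm, as the interface text tells. Its arguments: {"type":"object","properties":{"commands":{"type":"array","items":{"type":"array"}},"force":{"type":"number"}},"required":["commands"]}

```bash
mkdir -p pics
python3 - <<'E'
from rig import *
import cv2
for n in ("scene","side"):
    cv2.imwrite(f"pics/{n}0.png",grab_frame(n)); m=camera_model(n); print(n,m)
print(sense())
E
```

```text
scene {'fx': 449.56700069286103, 'fy': 449.56700069286103, 'cx': 323.227170123171, 'cy': 240.40215755077526, 'R': array([[ 0.62721344,  0.77883586, -0.00424351],
       [ 0.59348524, -0.48146063, -0.64495808],
       [-0.50435957,  0.40200792, -0.76420616]]), 't': array([-353.86349348, -271.24102738, 1404.25514895])}
side {'fx': 509.92954764067787, 'fy': 509.92954764067787, 'cx': 316.7907001139725, 'cy': 244.33594582657713, 'R': array([[ 0.84792277, -0.53001659,  0.01045885],
       [-0.39812803, -0.64970588, -0.64759273],
       [ 0.35003006,  0.54494466, -0.76191487]]), 't': array([-490.6411682 ,  299.14227577,  943.14440343])}
{'clock': 0.1, 'qpos': array([-2.38145292e-03,  3.53619600e-01,  1.63400566e+00,  7.18196495e-06,
        1.15522407e+00, -2.35023991e-03]), 'qvel': array([-0.001324  , -0.00124667, -0.00390003, -0.00096734,  0.00072188,
       -0.00073499]), 'joint_efforts': array([ 4.27485766e-04, -6.06356549e+01, -3.42817569e+01, -7.40920814e-05,
        3.91241178e-03, -4.99377973e-05]), 'eef_pos': array([6.24811898e+02, 1.31537416e-02, 4.04034350e+02]), 'tcp_rot': array([-3.14033600e+00, -9.52048833e-06,  1.57076220e+00]), 'contact_force': array([ 0.0340068 , -1.19142074,  0.75803358]), 'wrist_torque': array([-0.03237926,  0.0327266 , -0.00086909]), 'opening': 1.0017094262621475}
```

View pics/scene0.png

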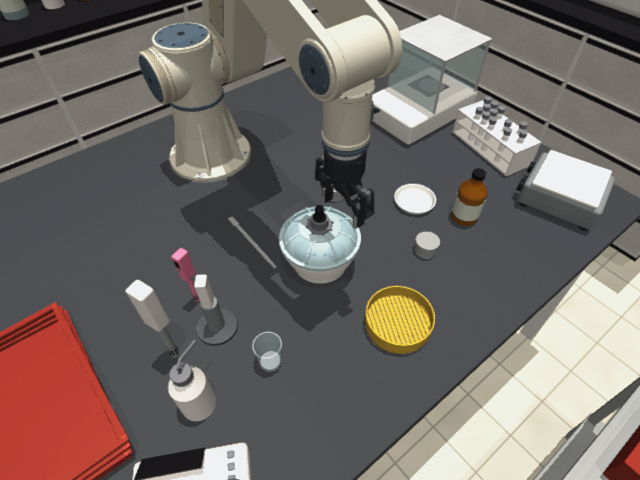

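View pics/side0.png

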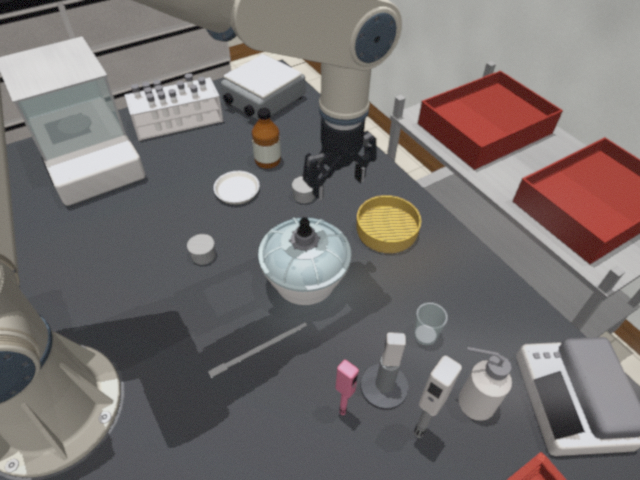

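The first pictures show the stopper at scene (320,215) and side (304,228). The dish is at scene (415,199) and side (237,188). There are three probe-like things:
- Pink one, scene (185,268): to be left alone.
- Large white one, scene (147,305), side (440,385).
- Small white one in the tube stand, scene (205,292), side (394,350). It is the smaller non-pink one and stands in the described stand, so it fits.

I'll confirm this in an enlarged crop.

```bash
cat > h.py <<'E'
import numpy as np
from rig import camera_model
def ray(n,u,v,m=None):
    m=m or camera_model(n); R=np.array(m['R']);t=np.array(m['t'])
    return -R.T@t, R.T@np.array([(u-m['cx'])/m['fx'],(v-m['cy'])/m['fy'],1])
def atz(n,u,v,z,m=None):
    c,d=ray(n,u,v,m); return c+d*(z-c[2])/d[2]
def tri(obs):
    A=np.zeros((3,3));b=np.zeros(3)
    for o in obs:
        c,d=ray(*o); d=d/np.linalg.norm(d); P=np.eye(3)-np.outer(d,d); A+=P;b+=P@c
    return np.linalg.solve(A,b)
def proj(n,X,m=None):
    m=m or camera_model(n); p=np.array(m['R'])@X+np.array(m['t'])
    return np.array([m['fx']*p[0]/p[2]+m['cx'],m['fy']*p[1]/p[2]+m['cy']])
E
python3 - <<'E'
import cv2,numpy as np
s=cv2.imread("pics/scene0.png");d=cv2.imread("pics/side0.png")
def c(i,x,y,w,h,k): return cv2.resize(i[y:y+h,x:x+w],None,fx=k,fy=k,interpolation=cv2.INTER_CUBIC)
a=np.hstack([c(s,115,235,130,130,3),c(d,325,325,130,130,3)])
b=np.hstack([c(s,265,190,130,65,3),c(d,240,190,130,65,3)])
cv2.imwrite("pics/crop1.png",np.vstack([a,b]))
E
```

```text
(no output)
```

View pics/crop1.png

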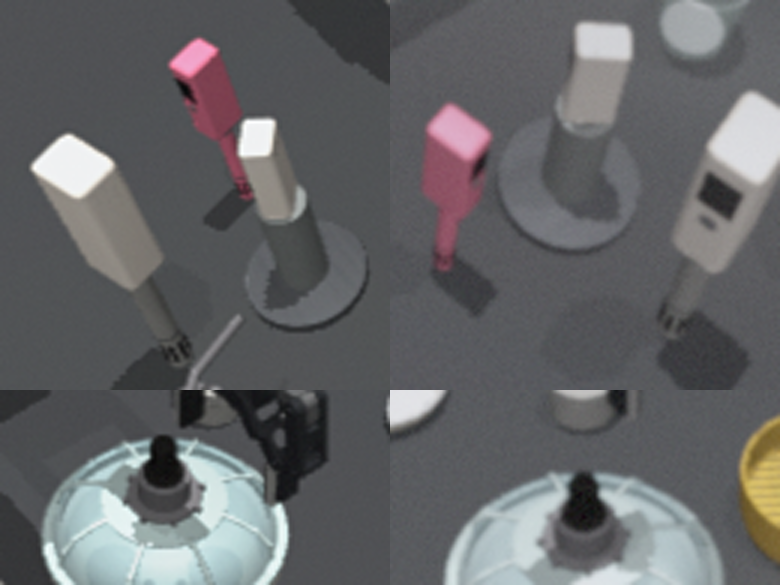

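The crop confirms the choice: the small white probe in the tube stand, with its top face at scene (201,281) and side (396,339).

Run:
```python
from h import *
np.set_printoptions(precision=1,suppress=True)
sc=lambda X,Y:("scene",115+X/3,235+Y/3); sd=lambda X,Y:("side",325+(X-390)/3,325+Y/3)
print("probe tops",[atz(*o,185) for o in(sc(258,137),sd(603,42))],tri([sc(258,137),sd(603,42)]))
for f,L in((sc,[(243,120),(273,118),(275,152),(240,155)]),(sd,[(577,22),(632,27),(630,62),(575,55)])):
    P=[atz(*f(*q),185) for q in L]
    print([ (np.round(np.linalg.norm(P[i]-P[i-1])),round(float(np.degrees(np.arctan2(*(P[i]-P[i-1])[1::-1]))))  ) for i in range(4)])
print("stand base",atz(*sc(307,275),10),atz(*sd(570,182),10))
print("knob top",[atz(*o,195) for o in(("scene",319.3,206),("side",305,218.5))])
print("dish",[atz(*o,18) for o in(("scene",415,199),("side",237,188))])
print("pink",tri([sc(198,52),sd(460,125)]),"big",tri([sc(72,165),sd(757,130)]))
for nm,a,b,z in(("wash",(181,372),(497,365),170),("beaker",(267,345),(431,315),75),("amber",(477,178),(265,122),155),("tinA",(427,240),(304,188),30)):
    print(nm,atz("scene",*a,z),atz("side",*b,z))
print("spat",[atz("scene",*p,3) for p in((231,219),(273,267))])
m=camera_model("wrist");print(m['R'],-np.array(m['R']).T@m['t'])
```

```text
probe tops [array([ 552.1, -291.9,  185. ]), array([ 544.2, -295.2,  185. ])] [ 547.3 -291.6  178.3]
[(np.float64(28.0), 148), (np.float64(19.0), 56), (np.float64(27.0), -27), (np.float64(22.0), -123)]
[(np.float64(21.0), 50), (np.float64(30.0), -38), (np.float64(22.0), -131), (np.float64(30.0), 140)]
stand base [ 553.1 -293.4   10. ] [ 545.9 -295.9   10. ]
knob top [array([546.1,   4.6, 195. ]), array([552.3,   4.9, 195. ])]
dish [array([554.5, 334.2,  18. ]), array([544.7, 329.7,  18. ])]
pink [ 454.3 -288.5  172.8] big [ 548.9 -396.1  247.2]
wash [ 687.2 -408.3  170. ] [ 660.5 -412.4  170. ]
beaker [ 691.2 -246.3   75. ] [ 685.8 -246.2   75. ]
amber [682.9 387.  155. ] [656.  367.3 155. ]
tinA [683.  240.4  30. ] [684.  229.9  30. ]
spat [array([284.5, -96.1,   3. ]), array([ 490.1, -100.2,    3. ])]
[[ 1.  -0.  -0. ]
 [-0.  -0.9  0.3]
 [-0.  -0.3 -0.9]] [624.2  79.4 372.2]
```

Emit:
step_arm(commands=[[[0,-38,0],0,1],[[5,-38,0],0,1],[[0,0,0],0,1],[[0,0,0],0,1]])

```text
clock: 0.6
eef_pos: [547.2, 5.0, 402.7]
tcp_rot: [-3.139, 0.0, 1.571]
contact_force: [-0.8, -0.0, 0.8]
opening: 1.002
```

Run:
```python
from rig import *
import cv2,pickle
s=sense();print(s['eef_pos'],s['tcp_rot'])
m=camera_model("wrist");pickle.dump(m,open("w1.pkl","wb"))
cv2.imwrite("pics/w1.png",grab_frame("wrist"))
```

```text
[547.15810612   5.02618408 402.69178367] [-3.13867436e+00  5.43369197e-05  1.57073860e+00]
```

View pics/w1.png

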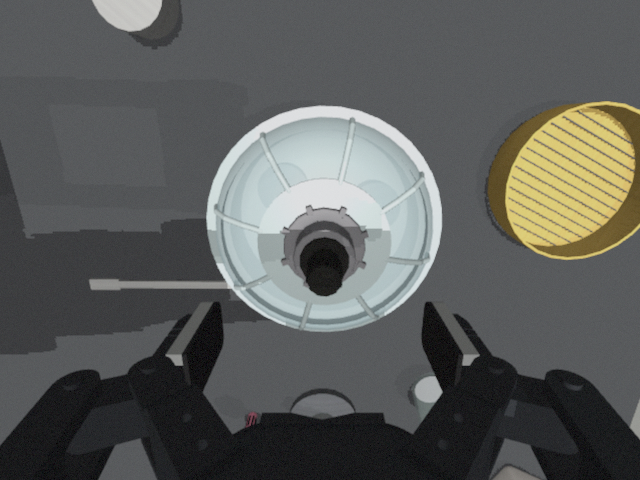

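The wrist picture shows the stopper knob top at (324,280) and the white rim circle centred at about (324,218). The fingers are on either side.

Run:
```python
from h import *
import pickle
m=pickle.load(open("w1.pkl","rb"));np.set_printoptions(precision=1,suppress=True)
print(atz("w",324,280,195,m),atz("w",324,252,169,m), atz("w",324,248,165,m))
print([atz("w",u,v,94,m) for u,v in((207,218),(442,218),(324,106),(324,332))])
m2={k:m[k] for k in m}
print(proj("w",np.array([547,5,247.7]),m), proj("w",np.array([549,-294,185]),m))
```

```text
[547.2   0.7 195. ] [547.3   7.5 169. ] [547.3   8.6 165. ]
[array([450.9,   8.9,  94. ]), array([644.8,   8.8,  94. ]), array([547.5,  95.5,  94. ]), array([ 547.6, -100.1,   94. ])]
[324.  326.4] [326.  590.7]
```

```bash
cat > ov.py <<'E'
from h import *
import cv2,pickle
def ov(img,n,m,c,rings,box,k):
    x,y,w,h=box; o=cv2.resize(img[y:y+h,x:x+w],None,fx=k,fy=k,interpolation=cv2.INTER_CUBIC)
    o=cv2.convertScaleAbs(o,alpha=1.6,beta=20)
    for d,z,col in rings:
        P=[proj(n,np.array([c[0]+d/2*np.cos(a),c[1]+d/2*np.sin(a),z]),m) for a in np.linspace(0,6.2832,60)]
        P=((np.array(P)-[x,y]+.5)*k-.5).round().astype(int)
        cv2.polylines(o,[P.reshape(-1,1,2)],True,col,1)
    return o
E
python3 - <<'E'
from ov import *
m=pickle.load(open("w1.pkl","rb"));c=(547.5,3)
r=[(41,165,(0,255,0)),(32,169,(0,0,255)),(20,183,(255,255,0)),(41,140,(0,255,0))]
a=ov(cv2.imread("pics/w1.png"),"wrist",m,c,r,(264,190,120,120),4)
b=ov(cv2.imread("pics/scene0.png"),"scene",None,c,r,(295,195,48,48),5)
d=ov(cv2.imread("pics/side0.png"),"side",None,c,r,(280,205,48,48),5)
cv2.imwrite("pics/o1.png",np.hstack([a,np.vstack([b,d])]))
E
```

```text
(no output)
```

View pics/o1.png

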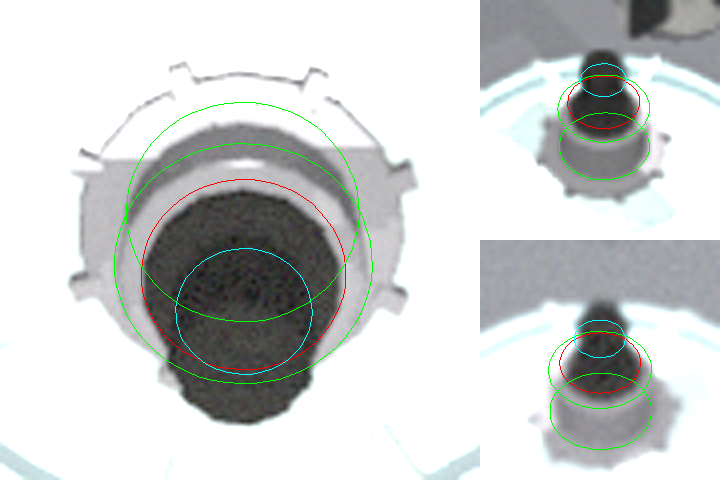

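The overlay fits after about 1–2 mm towards −y, so I put the stopper at about (547.3, 1.5). Now the grasp.

Emit:
step_arm(commands=[[[-3.5,0,28],0,0.7],[[0,0,20],0,0.7],[[0,0,8],0,0.7],[[0,0,0],0,0.7],[[0,0,0],0,0.7]], force=30)

```text
clock: 1.27
eef_pos: [551.1, 1.1, 346.0]
tcp_rot: [3.142, 0.0, 1.571]
contact_force: [0.7, 0.6, -0.4]
opening: 0.702
```

Emit:
step_arm(commands=[[[0,-3.8,0.5],0,0.7],[[0,0,0],0,0.7],[[0,0,0],0,0.0],[[0,0,0],0,0.0],[[0,0,0],0,0.0],[[0,0,0],0,0.0],[[0,0,0],0,0.0]])

```text
clock: 2.15
eef_pos: [547.5, 1.2, 347.3]
tcp_rot: [3.139, 0.0, 1.571]
contact_force: [-0.2, -0.4, -0.4]
opening: 0.22
```

Emit:
step_arm(commands=[[[0,0,-10],0,0],[[0,0,-20],0,0],[[0,0,-30],0,0],[[0,0,-30],0,0],[[0,0,0],0,0]])

```text
clock: 2.78
eef_pos: [547.2, 1.2, 441.6]
tcp_rot: [3.139, 0.0, 1.571]
contact_force: [0.3, -1.2, -0.3]
opening: 0.221
```

Run:
```python
from rig import *
import cv2,pickle,numpy as np
s=sense();print(s['eef_pos'],s['tcp_rot'])
m=camera_model("wrist");pickle.dump(m,open("w2.pkl","wb"))
cv2.imwrite("pics/w2.png",grab_frame("wrist"));a=grab_frame("side");cv2.imwrite("pics/side2.png",a)
w=cv2.imread("pics/w2.png")
cv2.imwrite("pics/c2.png",np.hstack([cv2.resize(w[150:450,180:480],(480,480)),cv2.resize(a[110:270,240:340],(300,480))]))
```

```text
[547.17998976   1.20490674 441.64505025] [3.13886372e+00 8.46744223e-05 1.57061948e+00]
```

View pics/c2.png

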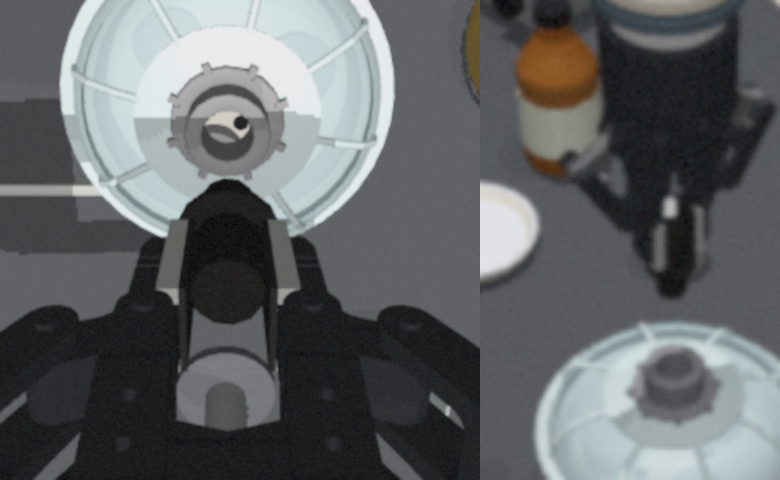

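The crop shows the stopper held upright between the pads and the port open below it. The dish is clear.

Emit:
step_arm(commands=[[[25,0,0],0,0],[[45,0,0],0,0],[[50,0,0],0,0],[[50,0,0],0,0],[[50,0,0],0,0],[[50,0,0],0,0],[[40,0,0],0,0],[[19,0,0],0,0],[[0,0,0],0,0],[[0,0,0],0,0]])

```text
clock: 4.12
eef_pos: [543.9, 337.5, 423.9]
tcp_rot: [-3.121, 0.009, 1.568]
contact_force: [0.6, -0.2, -0.6]
opening: 0.223
```

Run:
```python
from ov import *
from rig import *
s=sense();print(s['eef_pos'],s['tcp_rot'])
m=camera_model("wrist");w3=grab_frame("wrist");cv2.imwrite("pics/w3.png",w3)
m2=pickle.load(open("w2.pkl","rb"))
c=(547.3,1.5)
print(proj("w",np.array([*c,165]),m2),proj("w",np.array([548,330,18]),m))
a=ov(cv2.imread("pics/w2.png"),"wrist",m2,c,[(41,165,(0,255,0)),(24,165,(0,0,255)),(41,140,(0,255,0))],(270,170,110,110),4)
b=ov(w3,"wrist",m,(548,330),[(116,18,(0,0,255)),(96,0,(255,0,0))],(160,60,320,440),1)
cv2.imwrite("pics/o3.png",np.hstack([a,cv2.resize(b,(320,440))]))
```

```text
[543.87854806 337.49340677 423.89242911] [-3.12128105  0.00931209  1.5682131 ]
[321.74085322 233.98936265] [333.62266834 201.3101802 ]
```

View pics/o3.png

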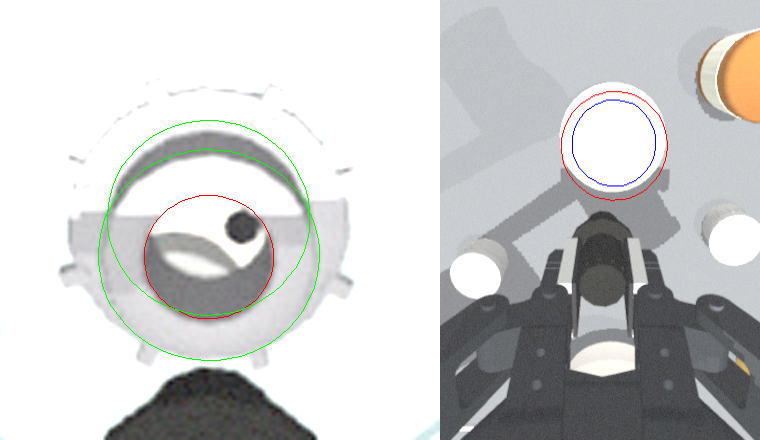

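Emit:
step_arm(commands=[[[0,0,0],0,0],[[0,0,0],0,0]])

```text
clock: 4.42
eef_pos: [544.3, 335.4, 424.3]
tcp_rot: [-3.122, 0.009, 1.566]
contact_force: [0.1, -0.5, -1.1]
opening: 0.217
```

Run:
```python
from ov import *
from rig import *
s=sense();print(s['eef_pos'],s['tcp_rot'])
m=camera_model("wrist");w=grab_frame("wrist");g=w[60:270,240:400]
s=sense();print(s['eef_pos'],s['tcp_rot'])
k=(g.min(2)>150).astype('uint8');n,l,st,ce=cv2.connectedComponentsWithStats(k)
i=1+np.argmax(st[1:,4]);print(st[i],ce[i]);u,v=st[i][0]+st[i][2]/2+240,st[i][1]+st[i][3]/2+60
print(u,v,atz("w",u,v,18,m))
for n,b in(("scene",(385,175,60,50)),("side",(205,165,65,45))):
    g=cv2.imread(f"pics/{n}0.png");x,y,w_,h=b;k=(g[y:y+h,x:x+w_].min(2)>140).astype('uint8')
    _,_,st,_=cv2.connectedComponentsWithStats(k);q=st[1+np.argmax(st[1:,4])];u,v=x+q[0]+q[2]/2,y+q[1]+q[3]/2
    print(n,q,u,v,atz(n,u,v,15))
```

```text
[544.28148953 335.38733777 424.28632969] [-3.12153985  0.00943051  1.5656833 ]
[544.30841434 335.43570827 424.29097183] [-3.12154242  0.00944248  1.56572495]
[  39   76  107  105 8771] [ 91.88952229 128.29973777]
332.5 188.5 [547.2677891  341.96316188  18.        ]
scene [  9   9  43  29 980] 415.5 198.5 [552.19557316 339.33618361  15.        ]
side [   8    5   47   33 1177] 236.5 186.5 [547.1841902  338.45478117  15.        ]
```

Emit:
step_arm(commands=[[[7,11,20],0,0],[[0,0,40],0,0],[[0,0,40],0,0],[[0,0,40],0,0],[[0,0,30],0,0],[[0,0,15],0,0],[[0,0,5],0,0],[[0,0,0],0,0],[[0,0,0],0,0]])

```text
clock: 5.6
eef_pos: [555.4, 342.1, 223.4]
tcp_rot: [-3.124, 0.008, 1.565]
contact_force: [0.0, -0.5, -1.0]
opening: 0.217
```

Emit:
step_arm(commands=[[[0,-4,5],0,0],[[0,0,4],0,0],[[0,0,0],0,0],[[0,0,0],0,0]])

```text
clock: 6.1
eef_pos: [551.5, 342.4, 216.1]
tcp_rot: [-3.127, 0.006, 1.565]
contact_force: [0.0, 0.5, -0.8]
opening: 0.22
```

Emit:
step_arm(commands=[[[0,0,3],0,0],[[0,0,2],0,0],[[0,0,0],0,0],[[0,0,0],0,0]])

```text
clock: 6.6
eef_pos: [551.5, 342.4, 210.7]
tcp_rot: [-3.127, 0.006, 1.565]
contact_force: [-0.4, -0.4, -0.3]
opening: 0.227
```

Emit:
step_arm(commands=[[[0,0,1],0,0],[[0,0,0],0,0.23],[[0,0,0],0,0.27],[[0,0,0],0,0.35],[[0,0,0],0,0.5],[[0,0,0],0,0.7],[[0,0,0],0,0.7],[[0,0,0],0,0.7]])

```text
clock: 7.6
eef_pos: [551.7, 342.5, 210.0]
tcp_rot: [-3.128, 0.006, 1.565]
contact_force: [0.4, -0.2, 0.4]
opening: 0.703
```

Emit:
step_arm(commands=[[[0,0,-10],0,0.7],[[0,0,-20],0,0.7],[[0,0,-40],0,0.7],[[0,0,-50],0,1],[[0,0,-50],0,1],[[0,0,-25],0,1],[[0,0,0],0,1],[[0,0,0],0,1]])

```text
clock: 8.6
eef_pos: [553.8, 343.2, 420.1]
tcp_rot: [-3.133, 0.002, 1.565]
contact_force: [-0.7, 0.2, -1.7]
opening: 0.997
```

Run:
```python
from rig import *
import cv2,numpy as np
s=sense();print(s['eef_pos'],s['tcp_rot'],s['qpos'])
w=grab_frame("wrist");a=grab_frame("side");cv2.imwrite("pics/side4.png",a)
cv2.imwrite("pics/c4.png",np.hstack([cv2.resize(w,(533,400)),cv2.resize(a[130:230,190:290],(260,400)[:2])]))
```

```text
[553.82444649 343.20277018 420.05426486] [-3.13322730e+00  2.32985333e-03  1.56475211e+00] [0.55183672 0.38309313 1.55380573 0.00261771 1.2130253  0.55696378]
```

View pics/c4.png

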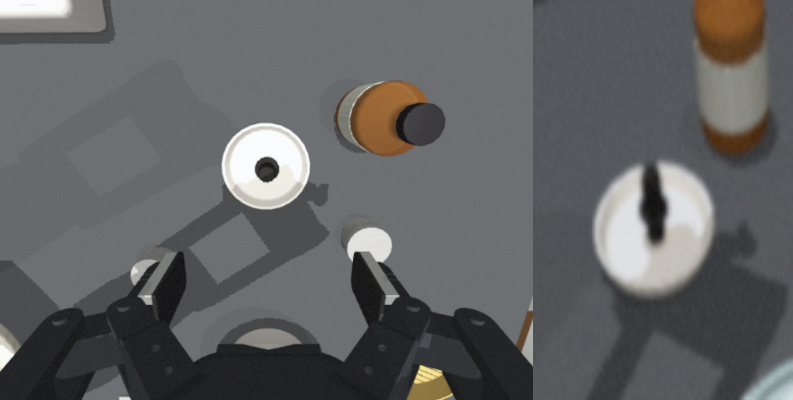

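The stopper stands upright and alone in the dish, at wrist-crop (267,168). Next I go towards the probe.

Emit:
step_arm(commands=[[[-20,0,-20],0,1],[[-40,0,-20],0,1],[[-40,0,0],0,1],[[-40,0,0],0,1],[[-40,0,0],0,1],[[-40,0,0],0,1],[[-40,0,0],0,1],[[-40,0,0],0,1],[[-40,0,0],0,1],[[-40,0,0],0,1],[[-40,0,0],0,1],[[-40,0,0],0,1],[[-40,0,0],0,1],[[-40,0,0],0,1],[[-40,0,0],0,1],[[-30,0,0],0,1],[[-20,0,0],0,1],[[0,0,0],0,1],[[0,0,0],0,1]])

```text
clock: 11.08
eef_pos: [540.2, -319.5, 468.3]
tcp_rot: [-3.12, 0.008, 1.56]
contact_force: [0.1, -0.4, 0.2]
opening: 0.996
```

Run:
```python
from ov import *
from rig import *
s=sense();print(s['eef_pos'],s['tcp_rot'])
m=camera_model("wrist");pickle.dump(m,open("w5.pkl","wb"));w=grab_frame("wrist");cv2.imwrite("pics/w5.png",w)
c=np.array([548,-294]);u,v=proj("w",np.array([*c,185]),m);print(u,v)
x,y=int(u)-90,int(v)-90;o=ov(w,"w",m,c,[(36,105,(0,255,0)),(90,10,(0,255,0))],(x,y,180,180),4)
a=np.radians(145);e=np.array([np.cos(a),np.sin(a)]);f=np.array([-e[1],e[0]])
P=np.array([proj("w",np.array([*(c+i*15*e+j*11*f),185]),m) for i,j in((1,1),(1,-1),(-1,-1),(-1,1))])
cv2.polylines(o,[((P-[x,y])*4).astype(int).reshape(-1,1,2)],True,(0,0,255),1)
cv2.imwrite("pics/o5.png",o[:600]);print(x,y)
```

```text
[ 540.22170639 -319.52598232  468.28034185] [-3.12046201  0.00802396  1.56006334]
340.89612856155486 195.64120295285713
250 105
```

View pics/o5.png

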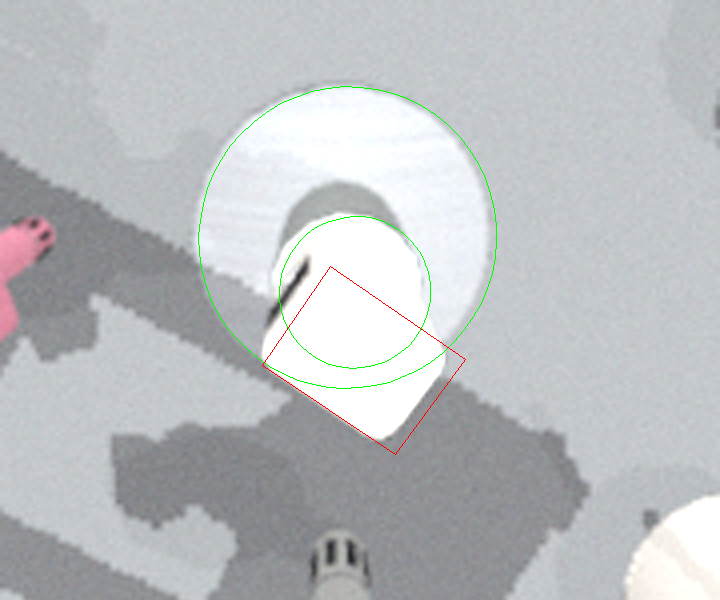

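The base disc and handle edges fit the overlay shifted by about (−1.7,+1) mm. So the probe is at about (546.3, −293) with its long axis at 145°. I turn first.

Emit:
step_arm(commands=[[[13,5,0],-0.162,1],[[10,5,0],-0.162,1],[[0,0,0],-0.162,1],[[0,0,0],-0.162,1],[[0,0,0],-0.162,1],[[0,0,0],-0.16,1],[[0,0,0],0,1],[[0,0,0],0,1]])

```text
clock: 12.12
eef_pos: [550.0, -286.6, 468.9]
tcp_rot: [-3.125, -0.014, 2.566]
contact_force: [-0.1, 0.5, 0.1]
opening: 1.003
```

Emit:
step_arm(commands=[[[-5,-2,10],0.035,1],[[0,0,30],0,1],[[0,0,30],0,1],[[0,0,20],0,1],[[0,0,5],0,1],[[0,0,0],0,1],[[0,0,0],0,1]])

```text
clock: 13.0
eef_pos: [551.9, -292.6, 369.6]
tcp_rot: [-3.124, -0.013, 2.513]
contact_force: [1.0, 0.4, 1.3]
opening: 0.997
```

```bash
cat > st.py <<'E'
from rig import sense
import numpy as np
from scipy.spatial.transform import Rotation as Ro
s=sense();R=Ro.from_euler('xyz',s['tcp_rot']).as_matrix();p=s['eef_pos']
np.set_printoptions(precision=4,suppress=True)
print("t",s['clock'],"tcp",p,"z",R[:,2],"yaw",np.degrees(s['tcp_rot'][2]),"grasp",p+155*R[:,2],"F",s['contact_force'],"T",s['wrist_torque'])
def tool(d): print("tool shift",R.T@np.array(d))
E
python3 - <<'E'
from st import *
g=p+155*R[:,2]; tool(np.array([546.3,-293,150])-g)
E
```

```text
t 13.0 tcp [ 551.9433 -292.5892  369.6377] z [-0.0206 -0.0069 -0.9998] yaw 143.96498317799512 grasp [ 548.7497 -293.6537  214.6742] F [0.9537 0.4203 1.272 ] T [-0.0056  0.0416  0.0115]
tool shift [ 1.5489  0.2313 64.7049]
```

Emit:
step_arm(commands=[[[1.5,0,20],0,1],[[0,0,20],0,1],[[0,0,14],0,1],[[0,0,7],0,1],[[0,0,0],0,1],[[0,0,0],0,1]])

```text
clock: 13.75
eef_pos: [551.4, -293.2, 312.0]
tcp_rot: [-3.125, -0.004, 2.511]
contact_force: [-0.2, -0.6, 0.7]
opening: 1.0
```

Run:
```python
from st import *
g=p+155*R[:,2]; tool(np.array([546.3,-293,150])-g)
from ov import *
from rig import *
m=camera_model("wrist");w=grab_frame("wrist");cv2.imwrite("pics/w6.png",w)
c=np.array([546.3,-293]);a=np.radians(145);e=np.array([np.cos(a),np.sin(a)]);f=np.array([-e[1],e[0]])
P=np.array([proj("w",np.array([*(c+i*15*e+j*11*f),185]),m) for i,j in((1,1),(1,-1),(-1,-1),(-1,1))])
cv2.polylines(w,[P.astype(int).reshape(-1,1,2)],True,(0,0,255),1);cv2.imwrite("pics/o6.png",w)
```

```text
t 13.75 tcp [ 551.4464 -293.1796  312.0106] z [-0.0129 -0.011  -0.9999] yaw 143.8777565394069 grasp [ 549.447  -294.8846  157.0329] F [-0.1784 -0.6179  0.7426] T [0.0271 0.0015 0.0185]
tool shift [ 3.6253 -0.2166  7.0518]
```

View pics/o6.png

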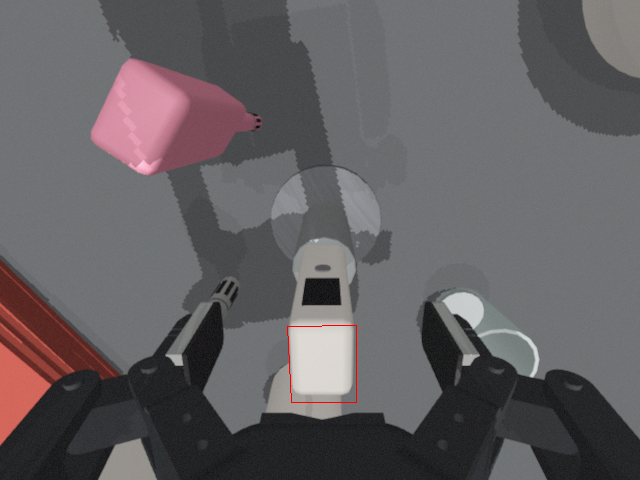

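The handle sits square between the pads, with its top face at (322,358).

Emit:
step_arm(commands=[[[4,0,4],0,1],[[0,0,3],0,1],[[0,0,0],0,1],[[0,0,0],0,0.5],[[0,0,0],0,0.3],[[0,0,0],0,0.15],[[0,0,0],0,0.15],[[0,0,0],0,0.15],[[0,0,0],0,0.1],[[0,0,0],0,0.1]], force=40)

```text
clock: 15.05
eef_pos: [548.3, -290.8, 305.7]
tcp_rot: [-3.126, -0.002, 2.511]
contact_force: [0.6, 1.3, 0.7]
opening: 0.253
```

```bash
python3 st.py
```

```text
t 15.05 tcp [ 548.2772 -290.8349  305.6686] z [-0.0111 -0.0117 -0.9999] yaw 143.87510599814416 grasp [ 546.5583 -292.6452  150.6887] F [0.5941 1.305  0.6903] T [ 0.0704 -0.1127  0.0485]
```

Emit:
step_arm(commands=[[[0,-0.2,-10],0,0.1],[[0,-0.3,-20],0,0.1],[[0,-0.3,-20],0,0.1],[[0,-0.3,-20],0,0.1],[[0,-0.3,-20],0,0.1],[[0,-0.3,-20],0,0.1],[[0,0,-20],0,0.1],[[0,0,-30],0,0.1],[[0,0,-30],0,0.1],[[0,0,-20],0,0.1],[[0,0,0],0,0.1],[[0,0,0],0,0.1]])

```text
clock: 16.55
eef_pos: [547.6, -289.1, 525.4]
tcp_rot: [-3.124, -0.006, 2.511]
contact_force: [-0.6, -0.2, -2.0]
opening: 0.256
```

```bash
python3 st.py
```

```text
t 16.55 tcp [ 547.5946 -289.0999  525.3723] z [-0.015  -0.0107 -0.9998] yaw 143.86977387065212 grasp [ 545.2688 -290.7597  370.3986] F [-0.5636 -0.1508 -2.0032] T [ 0.0232 -0.0176  0.036 ]
```

Emit:
step_arm(commands=[[[6,8,0],0,0.1],[[11.8,16.2,0],0,0.1],[[11.8,16.2,0],0,0.1],[[11.8,16.2,0],0,0.1],[[11.8,16.2,0],0,0.1],[[11.8,16.2,0],0,0.1],[[11.8,16.2,0],0,0.1],[[11.8,16.2,0],0,0.1],[[11.8,16.2,0],0,0.1],[[11.8,16.2,0],0,0.1],[[11.8,16.2,0],0,0.1],[[11.8,16.2,0],0,0.1],[[11.8,16.2,0],0,0.1],[[11.8,16.2,0],0,0.1],[[6,8,0],0,0.1],[[0,0,0],0,0.1],[[0,0,0],0,0.1]])

```text
clock: 18.68
eef_pos: [546.3, 12.9, 520.3]
tcp_rot: [-3.124, -0.009, 2.513]
contact_force: [0.4, 0.6, -1.4]
opening: 0.254
```

```bash
python3 st.py
```

```text
t 18.675 tcp [546.2759  12.8749 520.319 ] z [-0.018  -0.0086 -0.9998] yaw 143.98561462778295 grasp [543.4929  11.543  365.3497] F [ 0.3955  0.5946 -1.3979] T [ 0.0187 -0.013  -0.0316]
```

Emit:
step_arm(commands=[[[-4,-2,5],0,0.1],[[-4,-2,10],0,0.1],[[-2,0,8],0,0.1],[[0,0,2],0,0.1],[[0,0,0],0,0.1],[[0,0,0],0,0.1],[[0,0,0],0,0.1]])

```text
clock: 19.55
eef_pos: [552.0, 1.2, 493.0]
tcp_rot: [-3.123, -0.01, 2.511]
contact_force: [-0.1, -0.2, -3.1]
opening: 0.249
```

Run:
```python
from st import *
from ov import *
from rig import *
m=camera_model("wrist");w=grab_frame("wrist");pickle.dump((m,p,R),open("w7.pkl","wb"));cv2.imwrite("pics/w7.png",w)
im={"wrist":w,"side":grab_frame("side"),"scene":grab_frame("scene")}
for n in im: cv2.imwrite(f"pics/{n}7.png",im[n])
tip=p+295.7*R[:,2];print("tipA",tip)
def tube(n,m,box,k):
    x,y,W,H=box;o=cv2.resize(im[n][y:y+H,x:x+W],None,fx=k,fy=k,interpolation=cv2.INTER_CUBIC)
    for h in(0,30,60,90):
        c=tip-R[:,2]*h
        P=[proj(n,c+6*np.cos(a)*R[:,0]+6*np.sin(a)*R[:,1],m) for a in np.linspace(0,6.283,40)]
        cv2.polylines(o,[((np.array(P)-[x,y]+.5)*k-.5).round().astype(int).reshape(-1,1,2)],True,(0,0,255),1)
    for d,col in((41,(0,255,0)),(24,(0,255,0))):
        P=[proj(n,np.array([547.3+d/2*np.cos(a),1.5+d/2*np.sin(a),165]),m) for a in np.linspace(0,6.283,60)]
        cv2.polylines(o,[((np.array(P)-[x,y]+.5)*k-.5).round().astype(int).reshape(-1,1,2)],True,col,1)
    return o
u=proj("w",tip,m).astype(int);print(u)
a=tube("wrist",m,(int(u[0])-70,int(u[1])-70,140,150),4)
us=proj("side",tip).astype(int);uc=proj("scene",tip).astype(int)
b=tube("side",None,(int(us[0])-20,int(us[1])-35,40,60),5);c=tube("scene",None,(int(uc[0])-20,int(uc[1])-35,40,60),5)
cv2.imwrite("pics/o7.png",np.hstack([a,np.vstack([b,c])]));print(u,us,uc)
```

```text
t 19.55 tcp [551.9665   1.2098 493.0331] z [-0.0188 -0.009  -0.9998] yaw 143.85478816387334 grasp [549.0537  -0.1799 338.0667] F [-0.113  -0.2217 -3.1432] T [ 0.0021 -0.0404  0.0203]
tipA [546.4096  -1.4414 197.3972]
[323 227]
[323 227] [304 220] [317 206]
```

View pics/o7.png

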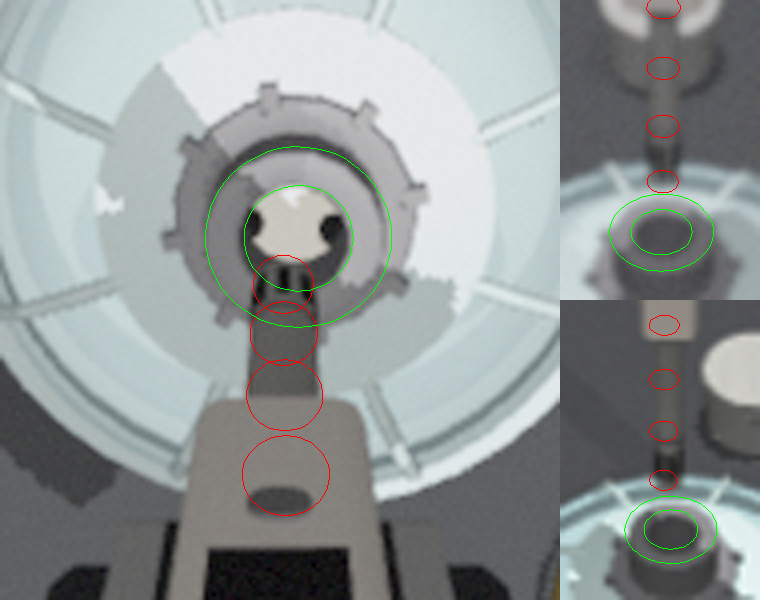

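Run:
```python
from h import *
import pickle,cv2
m,p,R=pickle.load(open("w7.pkl","rb"));tip=p+295.7*R[:,2]
x0,y0=323-70,227-70
q=lambda X:np.round((proj("w",X,m)-[x0,y0]+.5)*4-.5,1)
print("handle bottom front edge",q(tip-95*R[:,2]+15*R[:,0]),q(tip-95*R[:,2]+15*R[:,0]+11*R[:,1]))
print("handle top front",q(tip-175*R[:,2]+15*R[:,0]))
for dz in(-5,0,5): print(dz,"tip front",q(tip-dz*R[:,2]+6*R[:,0]),"hb",q(tip-(95+dz)*R[:,2]+15*R[:,0]))
w=cv2.imread("pics/w7.png")
print("col",[(y,w[y,324].tolist()) for y in range(215,262,1)])
for n in("side","scene"):print(n,proj(n,tip),proj(n,tip-95*R[:,2]))
for y in(232,238,244,250): print(y,w[y,305:342].sum(1).tolist())
```

```text
handle bottom front edge [285.7 386.4] [370.2 386.2]
handle top front [292.  768.9]
-5 tip front [282.7 248.3] hb [285.4 372.9]
0 tip front [282.8 255.1] hb [285.7 386.4]
5 tip front [282.9 262.1] hb [285.9 400.6]
col [(215, [190, 199, 201]), (216, [190, 199, 202]), (217, [190, 198, 201]), (218, [189, 198, 200]), (219, [188, 197, 200]), (220, [190, 198, 201]), (221, [173, 182, 184]), (222, [126, 132, 134]), (223, [65, 69, 68]), (224, [30, 32, 32]), (225, [19, 19, 19]), (226, [20, 23, 22]), (227, [14, 16, 15]), (228, [19, 16, 20]), (229, [32, 34, 29]), (230, [70, 71, 69]), (231, [90, 93, 92]), (232, [79, 80, 80]), (233, [75, 74, 76]), (234, [91, 93, 90]), (235, [89, 92, 92]), (236, [87, 89, 90]), (237, [87, 89, 90]), (238, [89, 92, 93]), (239, [89, 91, 92]), (240, [87, 89, 91]), (241, [91, 92, 92]), (242, [87, 89, 88]), (243, [87, 91, 90]), (244, [88, 90, 87]), (245, [87, 88, 89]), (246, [89, 89, 91]), (247, [88, 89, 89]), (248, [86, 89, 90]), (249, [90, 92, 92]), (250, [88, 88, 89]), (251, [91, 92, 92]), (252, [88, 88, 90]), (253, [86, 88, 88]), (254, [86, 87, 86]), (255, [92, 95, 95
[... 329 characters left out ...]
, 90, 103, 180, 239, 243, 237, 231, 239, 239, 235, 242, 251, 253, 196, 131, 161, 301, 380, 377, 378, 375, 383, 374, 370, 350, 360]
238 [537, 525, 475, 430, 398, 458, 523, 537, 534, 482, 349, 259, 265, 270, 265, 269, 267, 269, 271, 274, 267, 257, 262, 260, 256, 252, 221, 266, 366, 389, 418, 461, 485, 513, 535, 537, 540]
244 [536, 538, 536, 537, 534, 541, 536, 537, 537, 493, 363, 266, 266, 269, 276, 267, 278, 270, 272, 265, 262, 260, 257, 265, 253, 255, 240, 403, 528, 541, 536, 536, 541, 533, 538, 536, 538]
250 [534, 537, 534, 537, 542, 535, 532, 535, 537, 467, 262, 269, 275, 274, 272, 272, 273, 271, 267, 265, 272, 266, 262, 259, 260, 254, 252, 372, 500, 533, 537, 538, 535, 534, 536, 533, 538]
```

Emit:
step_arm(commands=[[[2,3.3,0],0,0.1],[[0,0,8],0,0.1],[[0,0,8],0,0.1],[[0,0,6],0,0.1],[[0,0,0],0,0.1],[[0,0,0],0,0.1]])

```text
clock: 20.45
eef_pos: [551.7, 5.2, 468.9]
tcp_rot: [-3.123, -0.011, 2.511]
contact_force: [-0.3, -0.4, -1.8]
opening: 0.253
```

```bash
cat > look.py <<'E'
from st import *
from ov import *
from rig import *
import sys
t=sys.argv[1]
m=camera_model("wrist");w=grab_frame("wrist");pickle.dump((m,p,R),open(f"w{t}.pkl","wb"));cv2.imwrite(f"pics/w{t}.png",w)
for n in("side","scene"):cv2.imwrite(f"pics/{n}{t}.png",grab_frame(n))
tip=p+295.7*R[:,2]-1.4*R[:,0];print("tip",tip,"px",proj("w",tip,m),"port px",proj("w",np.array([547.3,1.5,165]),m))
E
python3 look.py 8
```

```text
t 20.45 tcp [551.7207   5.2208 468.9281] z [-0.0196 -0.009  -0.9998] yaw 143.86297598695955 grasp [548.6857   3.8298 313.9641] F [-0.3133 -0.3713 -1.8417] T [ 0.0401  0.0328 -0.0156]
tip [547.0614   1.7415 173.282 ] px [323.3401 229.4193] port px [323.4232 226.9199]
```

```bash
cat > fit.py <<'E'
from h import *
import cv2,pickle,sys
from scipy.ndimage import map_coordinates as mc
def score(g,m,c,d,z,lo,hi):
    a=np.linspace(0,2*np.pi,180); P=np.array([proj("w",np.array([c[0]+d/2*np.cos(t),c[1]+d/2*np.sin(t),z]),m) for t in a])
    ctr=P.mean(0); n=(P-ctr)/np.linalg.norm(P-ctr,axis=1)[:,None]
    k=(P[:,1]-ctr[1])/abs(P[:,1]-ctr[1]).max(); s=(k>lo)&(k<hi)
    I=lambda q:mc(g,[q[s,1],q[s,0]],order=1)
    return np.abs(I(P+n)-I(P-n)).mean()
def port(t):
    o=pickle.load(open(f"w{t}.pkl","rb")); m=o[0] if isinstance(o,tuple) else o
    g=cv2.GaussianBlur(cv2.imread(f"pics/w{t}.png"),(0,0),.8).astype(float).mean(2)
    for d,lo,hi in((24,-1,.4),(41,-1,.4)):
        L=[(score(g,m,(x,y),d,165,lo,hi),x,y) for x in np.arange(543,552,.5) for y in np.arange(-4,7,.5)]
        L.sort(reverse=True); print(t,d,[(round(float(a),1),float(b),float(c)) for a,b,c in L[:4]])
if __name__=="__main__":
    for t in sys.argv[1:]: port(t)
E
python3 fit.py 2 7 8
python3 - <<'E'
import cv2,numpy as np
w=cv2.imread("pics/w8.png");x,y=263,170
o=cv2.resize(w[y:y+100,x:x+120],None,fx=6,fy=6,interpolation=cv2.INTER_CUBIC);cv2.imwrite("pics/o8.png",o)
E
```

```text
2 24 [(32.3, 547.0, 0.5), (32.2, 547.5, 1.0), (31.8, 547.5, 0.5), (31.8, 547.0, 1.0)]
2 41 [(35.1, 547.0, 4.5), (34.3, 547.5, 4.5), (34.0, 547.0, 5.0), (33.2, 547.5, 0.0)]
7 24 [(44.2, 547.0, 0.0), (44.1, 547.5, 0.0), (43.9, 547.0, 0.5), (43.2, 547.5, 0.5)]
7 41 [(35.5, 544.5, 2.5), (34.9, 544.5, 2.0), (34.2, 544.0, 2.0), (33.6, 544.0, 2.5)]
8 24 [(47.5, 547.0, 0.5), (45.1, 546.5, 0.5), (44.7, 547.5, 0.5), (44.4, 547.0, 1.0)]
8 41 [(34.2, 544.0, 2.5), (33.2, 543.5, 2.5), (32.6, 544.0, 3.0), (32.5, 544.5, 2.5)]
```

View pics/o8.png

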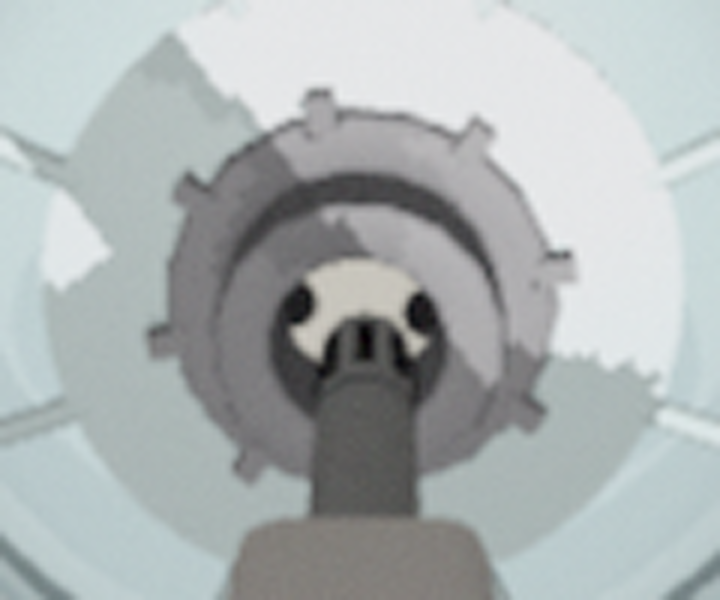

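Bore fits from three pictures agree on (547.1, 0.5). In the last crop the bore is centred at (357,341) and the rod at x≈365, about 1 mm right of centre. I nudge it and lower in small steps.

Emit:
step_arm(commands=[[[-1,-0.3,0],0,0.1],[[0,0,4],0,0.1],[[0,0,4],0,0.1],[[0,0,0],0,0.1],[[0,0,0],0,0.1]])

```text
clock: 21.22
eef_pos: [552.3, 4.2, 460.8]
tcp_rot: [-3.123, -0.01, 2.511]
contact_force: [0.2, -0.1, -1.6]
opening: 0.255
```

```bash
cat > ax.py <<'E'
from st import *
tip=p+295.7*R[:,2]-1.3*R[:,0]; c=np.array([547.1,.6,165])
a=tip-R[:,2]*(165-tip[2]) if tip[2]<165 else tip
print("tip-port",tip-c,"axis at rim-port",(a-c)[:2],"mark-port",(tip-60*R[:,2]-c))
E
python3 ax.py
```

```text
t 21.225 tcp [552.2532   4.2319 460.7621] z [-0.0188 -0.009  -0.9998] yaw 143.8593414345256 grasp [549.3328   2.8436 305.7959] F [ 0.2248 -0.0624 -1.5634] T [ 0.0708 -0.0168  0.0014]
tip-port [0.6317 0.2168 0.1136] axis at rim-port [0.6317 0.2168] mark-port [ 1.7621  0.7542 60.1005]
```

Tip level with the rim and 0.7 mm off the axis. Lowering.

Emit:
step_arm(commands=[[[0,0,5],0,0.1],[[0,0,5],0,0.1],[[0,0,5],0,0.1],[[0,0,0],0,0.1],[[0,0,0],0,0.1]])

```text
clock: 21.85
eef_pos: [551.9, 4.1, 444.5]
tcp_rot: [-3.123, -0.01, 2.511]
contact_force: [-1.0, 0.4, -1.8]
opening: 0.253
```

```bash
python3 ax.py
```

```text
t 21.85 tcp [551.9216   4.11   444.4934] z [-0.0192 -0.009  -0.9998] yaw 143.8635855584439 grasp [548.9439   2.7182 289.5283] F [-1.0221  0.3584 -1.8053] T [ 0.0062 -0.0034 -0.0023]
tip-port [  0.1908   0.0882 -16.1533] axis at rim-port [0.5011 0.2332] mark-port [ 1.3434  0.627  43.8332]
```

Emit:
step_arm(commands=[[[0,0,5],0,0.1],[[0,0,5],0,0.1],[[0,0,5],0,0.1],[[0,0,5],0,0.1],[[0,0,0],0,0.1],[[0,0,0],0,0.1]])

```text
clock: 22.6
eef_pos: [551.5, 3.9, 423.0]
tcp_rot: [-3.123, -0.01, 2.511]
contact_force: [-0.4, 1.0, -1.9]
opening: 0.256
```

```bash
python3 ax.py; python3 look.py 9; python3 fit.py 9
```

```text
t 22.6 tcp [551.5144   3.9253 423.0427] z [-0.0192 -0.009  -0.9998] yaw 143.86442026366504 grasp [548.5316   2.5333 268.0776] F [-0.408   0.9821 -1.8634] T [-0.0068  0.0059 -0.0131]
tip-port [ -0.2262  -0.0969 -37.604 ] axis at rim-port [0.4974 0.2409] mark-port [ 0.9284  0.442  22.3825]
t 22.6 tcp [551.5144   3.9253 423.0427] z [-0.0192 -0.009  -0.9998] yaw 143.86442026366504 grasp [548.5316   2.5333 268.0776] F [-0.408   0.9821 -1.8634] T [-0.0068  0.0059 -0.0131]
tip [546.9545   0.4442 127.395 ] px [323.3209 229.3632] port px [324.0552 244.4338]
9 24 [(33.1, 546.5, 0.5), (32.8, 546.5, 1.0), (32.5, 547.0, 0.5), (32.5, 547.0, 1.0)]
9 41 [(28.1, 543.5, 3.0), (28.0, 543.0, 3.0), (27.7, 543.0, 2.5), (26.6, 543.5, 2.5)]
```

Emit:
step_arm(commands=[[[0,0,5],0,0.1],[[0,0,5],0,0.1],[[0,0,5],0,0.1],[[0,0,5],0,0.1],[[0,0,0],0,0.1],[[0,0,0],0,0.1],[[0,0,0],0,0.1]])

```text
clock: 23.62
eef_pos: [551.1, 3.7, 401.7]
tcp_rot: [-3.123, -0.01, 2.511]
contact_force: [0.9, 0.1, -1.8]
opening: 0.251
```

```bash
python3 ax.py; python3 look.py 10; python3 fit.py 10
python3 - <<'E'
import cv2,numpy as np
from h import *
import pickle
m,p,R=pickle.load(open("w10.pkl","rb"));w=cv2.imread("pics/w10.png")
for x,y in((547.1,.6),):
    c=proj("w",np.array([x,y,165]),m);tip=p+295.7*R[:,2]-1.3*R[:,0];a=proj("w",tip-60*R[:,2],m)
    r=[proj("w",tip-60*R[:,2]+s*6*R[:,1],m) for s in(-1,1)]
    print("port px",c,"mark px",a,r)
for y in range(int(c[1])-14,int(c[1])+10,3): print(y,(w[y,300:348].sum(1)//3).tolist())
E
```

```text
t 23.625 tcp [551.1144   3.7356 401.706 ] z [-0.0191 -0.0089 -0.9998] yaw 143.86295373576866 grasp [548.1528   2.3503 246.7405] F [ 0.8867  0.087  -1.7754] T [0.0059 0.0068 0.0087]
tip-port [ -0.5857  -0.2737 -58.9414] axis at rim-port [0.5405 0.2531] mark-port [0.5607 0.2625 1.0452]
t 23.625 tcp [551.1144   3.7356 401.706 ] z [-0.0191 -0.0089 -0.9998] yaw 143.86295373576866 grasp [548.1528   2.3503 246.7405] F [ 0.8867  0.087  -1.7754] T [0.0059 0.0068 0.0087]
tip [546.5951   0.2673 106.0576] px [323.3287 229.3431] port px [324.2105 255.724 ]
10 24 [(22.7, 547.0, 0.0), (21.7, 547.0, 0.5), (21.7, 547.0, -0.5), (21.6, 546.5, 1.0)]
10 41 [(24.2, 543.0, 3.0), (22.6, 543.0, 3.5), (22.4, 543.5, 3.0), (22.3, 547.5, 0.0)]
port px [322.87675545 256.26203264] mark px [323.71100122 257.30412857] [array([314.20105218, 257.31817149]), array([333.22085591, 257.29008579])]
242 [106, 105, 103, 104, 102, 102, 105, 101, 100, 99, 102, 97, 129, 174, 178, 139, 83, 82, 81, 85, 87, 82, 87, 87, 85, 83, 81, 81, 81, 82, 81, 82, 69, 30, 40, 74, 94, 100, 102, 104, 101, 103, 103, 102, 104, 101, 101, 105]
245 [1
[... 905 characters left out ...]
83, 96, 103, 113, 119, 118, 121, 120, 118, 122, 122, 118, 117, 120, 119, 120, 121, 117, 119, 121, 120, 121, 120, 121, 118, 120, 120, 119, 120, 121, 121, 119, 114, 111, 107, 91, 90, 105, 116, 117, 117, 120, 118]
260 [117, 117, 114, 116, 118, 118, 116, 120, 118, 122, 119, 121, 118, 121, 121, 119, 121, 119, 123, 122, 119, 120, 123, 120, 119, 118, 122, 123, 120, 120, 122, 120, 119, 123, 121, 120, 122, 121, 118, 118, 117, 117, 115, 116, 117, 118, 115, 117]
263 [118, 117, 116, 119, 123, 117, 119, 119, 119, 120, 121, 122, 120, 122, 120, 119, 122, 120, 121, 121, 121, 121, 121, 119, 120, 118, 122, 120, 119, 119, 119, 120, 121, 121, 120, 122, 120, 120, 119, 120, 116, 115, 119, 110, 112, 118, 116, 117]
```

Run:
```python
import cv2,numpy as np
from rig import *
a=cv2.imread("pics/side4.png").astype(int);b=cv2.imread("pics/side10.png").astype(int)
k=lambda i:np.argwhere(i[165:205,210:265].max(2)<60)
print(len(k(a)),k(a).mean(0),len(k(b)),k(b).mean(0)); s=sense();print(np.abs(s['qvel']).max(),s['opening'],s['clock'])
sign_off()
```

```text
137 [19.93430657 28.10948905] 116 [17.20689655 26.26724138]
0.0013748124007276694 0.25401174015071193 23.775
the job is handed in; nothing more can be done
```

I pulled the stopper and stood it upright in the dish. Then I took the small white probe from its stand, lowered its rod through the open port and handed in at 23.8 s while still holding it there. `sign_off` gave no verdict.

**Last checks**
- **Depth:** the tip is computed to be about 59 mm below the rim. If the probe sits about 4 mm higher in the jaws than I took it to, the depth is about 55 mm, still inside 45–75 mm.
- **Centring:** by the arm's own pose, tip and mark are both about 0.6 mm from the port's axis. In the last wrist picture the rod sits about 0.7 mm off the bore's centre across the jaws. In the other direction I am only sure to about 1.5 mm.
- **Contact and stillness:** nothing in the force readings suggested contact on the way down. The arm was at rest, and the jaws were at 0.254, about the handle's 22 mm.
- **Stopper:** a close picture right after release showed it upright near the middle of the dish. I did not look at it again before handing in. A rough dark-pixel comparison of the side view shows dark pixels still there, with their mean shifted 2–3 px, and I put that shift down to the gripper's shadow leaving.

**Unresolved**
- **Tilt:** the tool ended about 0.02 rad off vertical, which these moves cannot correct directly. I centred the rod with that lean included.
- **Outer-ring fit:** an automatic fit of the bushing's 41 mm outer ring disagreed with the bore fit by up to about 4–5 mm. I did not use it, because several bore fits agreed to within about 1 mm.

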